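Stop the polisher and push its splash window up to the mark

TASK

Press the red stop button on the polisher's blue control box all the way in; then, with closed or open fingertips beneath the blue lip of the clear splash window, push the window smoothly up its sloping rails until its orange pointer is level with the green clip on the rail. Do not pinch the lip or ram the window far past the clip, do not shift the clip, and lift or disturb none of the bottles, specimens and other things on the bench. The window stays where you leave it: draw the fingers clear at the end.

Things in the scene. Friction and masses are not known exactly. Their poses are not given: they have to be found in the camera images.
- polisher: fixed grey polisher between two white side panels. Origin on the table, midway between them, below the lip's root at joint 0. z up, x level into the machine, y along the lip. Panels 12 mm thick, 100 high, at y +-178 mm, x -20 to 440; window rails above them, up to 410 mm high. Base from x 70 mm, 110 mm high; before it, under the lip, free down to the table. Counterweights hidden in the rear posts
- sash (a joint): clear window, 325 mm wide, 200 tall, 5 thick: travel in m up its rails, 0 (right down) to 0.20 (top stop). The rails lean back 40 degrees from vertical: 100 mm of travel is 77 mm up and 64 mm along the polisher's +x. Counterweighted: 2 to 5 N along the rails moves it and it stays where it is left. It starts 0 to 35 mm up
- lip_root (a point): blue lip at the window's foot, 270 mm long, 8 thick, standing out 30 mm square to the window, towards the robot and up (outer edge 19 mm above the root). This point: middle of its underside at the window's mid plane, 120 mm above the table at joint 0. z up along the rails (the way to push), y along the lip, x square to the window, inward and down. No glass below the lip
- lip_edge (a point): middle of the lower outer edge of the lip, 30 mm out from the window; axes as lip_root. A blue strip 4 mm thick covers the lip's whole top face; pressing it and the underside at once is pinching
- pointer (a point): orange pointer block (24 x 22 x 12 mm) at the left (+y) end of the lip, beside the rail: middle of its outer face; axes as lip_root
- mark (a point): green clip (28 x 34 x 12 mm) held by stiff friction on the left (+y) rail, just beside the pointer's path: inner end of the middle line of its outer face; axes as lip_root. Level means that the pointer and this point agree along z; the clip is set 55 to 160 mm up the rails from the pointer's start
- stop (a joint): red stop button in a black collar, on top of the blue control box (100 x 100 mm, 55 mm high): how far it is pressed in m, straight down, 0 to 0.006 (fully in, about 5 N); it springs back. The box stands on the left or on the right of the polisher
- stop_top (a point): centre of the red button's top face, 34 mm across, 73 mm above the table when out
- tray: white specimen tray, 110 x 100 x 25 mm, heavy, on the other side of the polisher from the control box; origin under its middle
- mount_red: red resin specimen in the tray, 30 mm across, 22 mm high; origin under its middle. Leave alone
- mount_black: black resin specimen in the tray, 30 mm across, 22 mm high; origin under its middle. Leave alone
- mount_blue: blue resin specimen on the table before the polisher, 30 mm across, 22 mm high; origin under its middle. Leave alone
- holder: round steel specimen holder lying before the polisher, 90 mm across, 34 mm high over its stub; origin under its middle. Leave alone
- wash_bottle: white bottle with a red cap, 60 mm across, 170 mm high, beside the polisher; origin under its middle. Leave alone
- slurry_bottle: white bottle with a blue cap, 60 mm across, 160 mm high, beside the polisher; origin under its middle. Leave alone
- paste_jar: amber jar with a black lid, 56 mm across, 50 mm high, before the polisher; origin under its middle. Leave alone

How it is judged:
By the outcome, as a careful person would: the job done as asked, in the order asked, and still so for the second after the job is handed in, with the robot touching nothing.
It also fails if it takes over 51 s, if anything falls off the work surface, if the arm or the gripper's body presses on something with over 40 N, if the wrist force passes 120 N, or if a joint passes its speed limit or range.

ROBOT

A 6-joint arm with a two-finger parallel gripper is mounted at the origin on the work surface. World frame = base frame: x ahead of the robot, y to its left, z up, the work surface at z = 0. Lengths are in m, angles in rad, forces in N, time in s.
With the tool pointing down it reaches from about 0.25 to 0.775 m from the base axis. Payload 8.9 kg.
Tool frame: the origin (TCP) lies midway between the tips of the shut fingers; the grasp point (between the pads) lies 19 mm behind it; z points along the fingers, y is the line along which they close (so a half turn about z gives the same grasp; the last joint's range is limited). The gripper opens to 85 mm and grips with 20 to 120 N. Pads are 22 mm wide; open, the fingers measure 114 mm over their backs; the gripper's body (76 mm by 85 mm) begins 54 mm behind the grasp point. The pads swing forward as they close: fully open they stand 13 mm farther back than shut.
Start: joints at [1.072, 0.291, -0.153, 1.127, 0, 1.431], TCP at [0.185, 0.491, 0.231] pointing down, gripper open.
Joint ranges: [-2.52, 2.52], [-0.91, 1.74], [-1.3, 1.37], [-1.96, 2.02], [-1.52, 1.47], [-3.14, 3.14]. Speed limits (rad/s): [2.22, 2.22, 2.79, 3.14, 3.14, 3.14].

INTERFACE

Orientations are given as a rotation vector (axis times angle).
In Python, from bench import * gives the robot as it stands.
- The arm moves only by the tool apply_moves, never from a script. Its arguments are lists of equal length, an entry for each row: "grip": the opening in per cent of the stroke, from 0 (shut) to 100 (fully open); "translation": the shift along the tool's x, y, z in units of 30 mm (1.0 is 30 mm), a list of three; "roll": the turn about the tool's z in units of 6 degrees (1.0 is 6 degrees). In form: {"grip": [grip, ...], "translation": [[dx, dy, dz], ...], "roll": [roll, ...]}. A call has exactly 5 rows; each row shifts and turns the commanded pose from where the row before left it, along the tool's axes as they then stand; what a row does not reach is not made up. A row lasts 1/12 s, in which the tool goes at most 41.7 mm and 7.16 degrees, less where a joint would pass 70% of its speed; a pose out of reach is approached as far as the arm can. A call is refused whole if a number of a shift passes 1 or a number of a turn 1, either way. A call with a gripper value outside its range is refused whole. The fingers move at their own pace and stop on an object; "squeeze" is the grip in N (left out, the last holds). Time passes only in rows, so rows that do not move let the fingers close, or fill a call up. It gives the time, the measured TCP pose, the force, the opening and the grip force at its end, in the units of the state.
- observe(): the state, without advancing time (a new reading comes with each control period).
- capture(name): name is "scene" or "top" or "wrist"; returns (picture, depth): 400x640x3 uint8, blue, green, red; 400x640 float32, m along the optical axis (not along the pixel's ray), 0 where there is no reading.
- get_calibration(name): a dict with "fovy" (degrees; the focal length in pixels is half the picture's height over the tangent of half this angle, whatever the lens; pixels are square), "cx", "cy" (the principal point, pixels), "view" (4x4, takes a point from world to camera coordinates). Camera axes: x right, y down, z forward; pixel columns grow to the right and rows downward; lengths in m; the calibration is good to about 2 mm. A picture is of the moment at which its call begins: read the wrist's pose just before it. get_calibration takes no time and is no camera call; for the wrist camera it gives the pose at the moment of the call.
- hand_in(): hands the job in; it is judged then, once.
The state is a dict: "time": time; "qpos": joint angles; "dq": joint speeds; "tau": joint torques, N m; "eef_pos": TCP position; "tool_rot": TCP orientation; "wrist_force": force on the tool from outside, world axes, zero at the start; "ft_torque": the same for the moment, N m; "width": finger opening in m; "gripper_force": force on a finger pad.
Only numpy, scipy, OpenCV 4.12 (cv2) and the standard library are available. Lean on these libraries where they do the work, as an engineer would, in place of code of your own. Each camera call takes 0.05 s, during which the arm holds its last target. There are 200 camera calls.

## Working session

There is one attempt and no reset: what is moved stays moved. The work goes in short steps, Python scripts to look and compute and a tool call to move; the robot and the scene stay as the last step left them, time stands still between calls to the robot, and variables do not carry over. Pictures are saved under pics/ and viewed, at most 10 in all, crops included, and the job is handed in when it is done.

Besides the shell and the picture viewer there is one more tool, called after "Request:" by a JSON object that holds its "api" and its "payload". apply_moves: Moves the arm, as the interface text tells. Its arguments: {"type":"object","properties":{"grip":{"type":"array"},"translation":{"type":"array"},"roll":{"type":"array"},"squeeze":{"type":"number"}},"required":["grip","translation","roll"]}

```bash
mkdir -p pics; ls; python3 - <<'E'
from bench import *
import cv2,numpy as np
s=observe();print(s)
for n in("scene","top"):
    im,d=capture(n);cv2.imwrite(f"pics/{n}0.png",im);np.save(f"pics/{n}0.npy",d)
    c=get_calibration(n);print(n,c['fovy'],c['cx'],c['cy'],np.round(c['view'],4).tolist(),im.shape)
E
```

```text
pics
{'time': 0.0, 'qpos': array([ 1.07165508e+00,  2.91290709e-01, -1.54140648e-01,  1.12672151e+00,
        9.67762737e-06,  1.43148731e+00]), 'dq': array([ 0.00017633, -0.00045796, -0.00041972,  0.00070059,  0.00136468,
        0.00059805]), 'tau': array([ 1.04158047e-03, -5.37150621e+01,  3.31367934e+01,  1.59655331e-02,
       -1.93806845e-04, -1.79498426e-05]), 'eef_pos': array([0.1846387 , 0.4909728 , 0.23072156]), 'tool_rot': array([-5.62100785e-01, -3.09045475e+00,  2.01815110e-03]), 'wrist_force': array([ 0.75463528,  0.04295124, -0.35414446]), 'ft_torque': array([-0.01551781, -0.00659293, -0.02253895]), 'gripper_force': 0.0, 'width': 0.0857447128927094}
scene 43.82492937084827 315.29878302571166 201.83538108516896 [[0.8769, 0.4805, -0.0123, -0.5144], [0.3763, -0.7021, -0.6046, -0.1575], [-0.2992, 0.5255, -0.7964, 1.5222], [0.0, 0.0, 0.0, 1.0]] (400, 640, 3)
top 52.6302622091291 317.0439369575169 200.62333650024064 [[0.0198, -0.9998, -0.0057, 0.0093], [-0.9923, -0.019, -0.1224, 0.5951], [0.1223, 0.0081, -0.9925, 1.0461], [0.0, 0.0, 0.0, 1.0]] (400, 640, 3)
```

View pics/scene0.png

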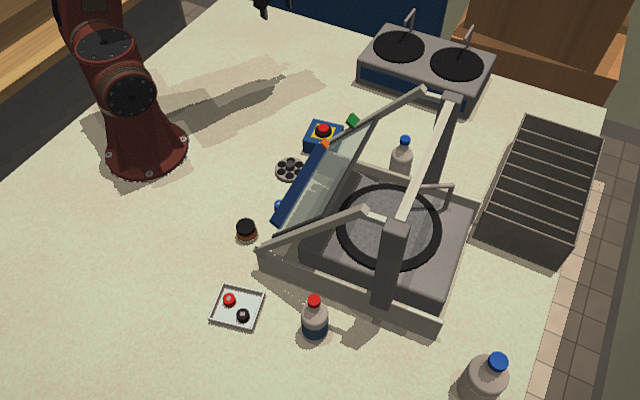

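View pics/top0.png

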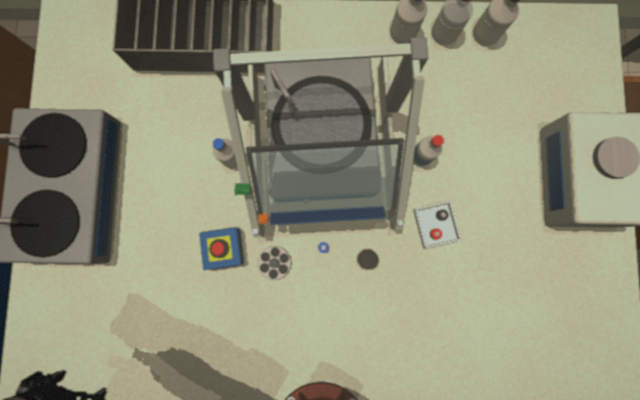

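The scene picture shows the control box left of the polisher: red button at top-view (219,248), lip from (272,216) to (385,212), orange pointer (263,219), green clip (243,189). The holder, blue mount and jar stand before the lip at (275,263), (323,247) and (368,259).

```bash
cat >h.py <<'E'
from bench import *
import cv2,numpy as np
np.set_printoptions(precision=4,suppress=True)
R=np.array
RNG={'red':[((0,150,90),(6,255,255)),((174,150,90),(180,255,255))],'orange':[((7,170,120),(17,255,255))],
'green':[((50,120,50),(80,255,255))],'blue':[((104,120,40),(125,255,255))]}
def mask(im,c):
    h=cv2.cvtColor(im,cv2.COLOR_BGR2HSV)
    return np.bitwise_or.reduce([cv2.inRange(h,a,b) for a,b in RNG[c]])
def blobs(im,c,mn=15):
    n,l,s,ce=cv2.connectedComponentsWithStats(mask(im,c))
    return [(l==i,s[i],ce[i]) for i in range(1,n) if s[i][4]>=mn]
def cal(n):
    c=get_calibration(n);return 200/np.tan(np.radians(c['fovy']/2)),c['cx'],c['cy'],np.array(c['view'])
def ray(k,p):
    f,cx,cy,V=k;d=V[:3,:3].T@R([(p[0]-cx)/f,(p[1]-cy)/f,1]);return -V[:3,:3].T@V[:3,3],d
def onz(k,p,z):
    o,d=ray(k,p);return o+d*(z-o[2])/d[2]
def tri(k1,p1,k2,p2):
    o1,d1=ray(k1,p1);o2,d2=ray(k2,p2);t=np.linalg.lstsq(np.c_[d1,-d2],o2-o1,rcond=None)[0]
    a,b=o1+t[0]*d1,o2+t[1]*d2;return (a+b)/2,np.linalg.norm(a-b)
def cloud(k,d,m):
    f,cx,cy,V=k;v,u=np.nonzero(m&(d>0));z=d[v,u]
    return (np.c_[(u-cx)/f*z,(v-cy)/f*z,z]-V[:3,3])@V[:3,:3]
E
python3 - <<'E'
from h import *
for n in("scene","top"):
    im=cv2.imread(f"pics/{n}0.png");d=np.load(f"pics/{n}0.npy");k=cal(n)
    for c in RNG:
        for m,s,ce in blobs(im,c,12):
            if s[4]>3000: continue
            P=cloud(k,d,m);print(n,c,s,ce,np.median(P,0) if len(P) else None, np.ptp(P,0) if len(P) else '')
E
```

```text
scene red [318 124  11   8  76] [323.  127.5] [0.4658 0.2702 0.0778] [0.0312 0.0291 0.0157]
scene red [223 293  12  12  88] [228.3636 298.6477] [ 0.5164 -0.3017  0.0277] [0.0311 0.027  0.0319]
scene red [308 293  13  13 132] [313.6515 299.4394] [ 0.7316 -0.2666  0.1707] [0.0268 0.0276 0.0124]
scene orange [320 137  10  11  59] [324.9492 142.1864] [0.5373 0.1456 0.1639] [0.0222 0.0267 0.0154]
scene green [346 113  13  16 102] [352.2353 119.9608] [0.5967 0.1798 0.2411] [0.0235 0.033  0.0281]
scene blue [406  21   4   7  15] [407.8     23.7333] [ 0.4068  1.1271 -0.0898] [0.0088 0.02   0.0302]
scene blue [360  66  59  27 585] [386.4137  79.8581] [0.534  0.5791 0.058 ] [0.201  0.0197 0.0596]
scene blue [427  87  15   7  27] [434.037   90.4074] [0.6939 0.5795 0.0761] [0.046  0.0102 0.0132]
scene blue [460  99   7  13  36] [462.9444 104.7222] [0.7926 0.5793 0.0595] [0.0107 0.014  0.0512]
scene blue [ 270  119   56  108 1343] [299.5905 175.9025] [0.5444 0.0152 0.1643] [0.1586 0.4529 0.1773]
scene blue [325 122  18  14  84] [335.7143 127.4643] [0.4947 0.3107 0.0559] [0.0606 0.0455 0.0102]
sce
[... 282 characters left out ...]
0.0221 0.0111]
top red [431 229  10  10  39] [435.0256 233.9487] [ 0.512  -0.2936  0.0268] [0.0238 0.0236 0.0097]
top red [211 242  13  13 129] [217.3798 248.1008] [0.4634 0.2715 0.0771] [0.0306 0.0346 0.0159]
top orange [259 214   9   9  68] [262.6324 218.1765] [0.5352 0.1463 0.1658] [0.0198 0.02   0.0144]
top green [237 185  12   6  43] [242.9535 186.8605] [0.5965 0.1795 0.2407] [0.0132 0.026  0.014 ]
top blue [214 139  10  10  71] [218.1972 143.5352] [0.7138 0.2617 0.1604] [0.0229 0.0228 0.0103]
top blue [201 229  38  39 470] [220.6043 248.5872] [0.4618 0.2655 0.0553] [0.0995 0.1004 0.0122]
top blue [  4 264   6  12  24] [  6.5833 270.    ] [ 0.3715  1.1233 -0.3413] [0.0392 0.0064 0.0297]
```

```bash
cat >>h.py <<'E'
from scipy.spatial.transform import Rotation as Ro
def togo(w,yaw=None):
    s=observe();M=Ro.from_rotvec(s['tool_rot']).as_matrix()
    print('t',s['time'],'tcp',s['eef_pos'],'F',s['wrist_force'],'w',s['width'],'toolx',M[:,0],'tooly',M[:,1]); 
    if w is not None: print('shift units',M.T@(R(w)-s['eef_pos'])/.03)
E
python3 - <<'E'
from h import *
for n in("scene","top"):
    im=cv2.imread(f"pics/{n}0.png");d=np.load(f"pics/{n}0.npy");k=cal(n)
    P=cloud(k,d,mask(im,'blue')>0)
    sel=(P[:,2]>.11)&(P[:,2]<.24)&(abs(P[:,1])<.15)&(P[:,0]>.42)&(P[:,0]<.62);P=P[sel]
    c=np.median(P,0);ok=np.ones(len(P),bool)
    for _ in range(4):
        c=P[ok].mean(0);U,S,V=np.linalg.svd(P[ok]-c,full_matrices=False);r=P-c
        ok=(abs(r@V[1])<.025)&(abs(r@V[2])<.008)
    L=V[0]*np.sign(V[0][1]);q=r[ok]@L
    print(n,ok.sum(),c,'dir',L,'yaw',np.degrees(np.arctan2(-L[0],L[1])),'span',np.percentile(q,[1,99]),'normal',V[2],'w',np.ptp(r[ok]@V[1]), 'ends',c+L*q.min(),c+L*q.max())
    z=np.histogram(P[ok][:,2],8);print(z)
togo([.465,.271,.12])
E
```

```text
scene 1023 [ 0.5481 -0.0148  0.1669] dir [-0.0777  0.997  -0.0003] yaw 4.456883135727797 span [-0.1235  0.1406] normal [0.6074 0.0476 0.7929] w 0.028961963162294165 ends [ 0.5579 -0.1401  0.167 ] [0.5367 0.1314 0.1669]
(array([ 34, 125, 186, 158, 195, 211, 101,  13]), array([0.1544, 0.1576, 0.1608, 0.164 , 0.1671, 0.1703, 0.1735, 0.1767,
       0.1799]))
  return _methods._mean(a, axis=axis, dtype=dtype,
  ret = um.true_divide(
<stdin>:8: RuntimeWarning: Mean of empty slice.
Traceback (most recent call last):
IndexError: index 1 is out of bounds for axis 0 with size 0
```

```bash
python3 - <<'E'
from h import *
togo([.465,.271,.12])
E
```

```text
t 0.1 tcp [0.1846 0.4911 0.2308] F [ 0.7245 -0.608  -0.1383] w 0.0852443490716183 toolx [-0.936   0.3521  0.0002] tooly [ 0.3521  0.936  -0.0011]
shift units [-11.33    -3.5719   3.6959]
```

Request:
{"api": "apply_moves", "payload": {"grip": [0,0,0,0,0], "translation": [[0,0,0.5],[0,0,0.5],[0,0,0.5],[0,0,0.5],[0,0,0.5]], "roll": [-0.84,-0.84,-0.84,-0.84,-0.84]}}

```text
time: 0.52
eef_pos: [0.1847, 0.4911, 0.1553]
tool_rot: [0.132, -3.138, 0.001]
wrist_force: [0.6, 0.1, -0.8]
width: 0.0259
gripper_force: 0.0
```

```bash
python3 - <<'E'
from h import *
togo([.465,.271,.12])
E
```

```text
t 0.5167 tcp [0.1847 0.4911 0.1553] F [ 0.5751  0.1447 -0.8279] w 0.025939448193108988 toolx [-0.9964 -0.0843  0.0003] tooly [-0.0843  0.9964 -0.0005]
shift units [-8.693  -8.0978  1.1792]
```

Request:
{"api": "apply_moves", "payload": {"grip": [0,0,0,0,0], "translation": [[-0.87,-0.81,0.1],[-0.87,-0.81,0.1],[-0.87,-0.81,0.1],[-0.87,-0.81,0.1],[-0.87,-0.81,0.1]], "roll": [0,0,0,0,0]}}

```text
time: 0.93
eef_pos: [0.3255, 0.3794, 0.1409]
tool_rot: [0.126, -3.139, 0.001]
wrist_force: [-0.1, 0.9, 0.7]
width: -0.0002
gripper_force: 0.0
```

Request:
{"api": "apply_moves", "payload": {"grip": [0,0,0,0,0], "translation": [[-0.87,-0.81,0.1],[-0.87,-0.81,0.1],[-0.87,-0.81,0.1],[-0.87,-0.81,0.1],[-0.87,-0.81,0.1]], "roll": [0,0,0,0,0]}}

```text
time: 1.35
eef_pos: [0.4654, 0.2686, 0.1259]
tool_rot: [0.125, -3.139, 0.0]
wrist_force: [-0.3, 0.8, 0.1]
width: -0.0002
gripper_force: 0.0
```

```bash
python3 - <<'E'
from h import *
togo([.465,.271,.08])
for n in("scene","top","wrist"):
    im,d=capture(n);cv2.imwrite(f"pics/{n}1.png",im);k=cal(n)
    for m,s,ce in blobs(im,'red',12): print(n,s,ce,onz(k,ce,.073))
E
```

```text
t 1.35 tcp [0.4654 0.2686 0.1259] F [-0.3     0.8406  0.1415] w -0.0002481736403327956 toolx [-0.9968 -0.0798  0.0005] tooly [-0.0798  0.9968 -0.0001]
shift units [0.0061 0.0819 1.531 ]
scene [323 124   6   9  33] [325.6364 127.9697] [0.4712 0.276  0.073 ]
scene [223 293  12  12  88] [228.3636 298.6477] [ 0.5342 -0.3165  0.073 ]
scene [308 293  13  13 130] [313.5538 299.4462] [ 0.7067 -0.2256  0.073 ]
top [432 136  11  10  83] [437.4096 140.3373] [ 0.7561 -0.2928  0.073 ]
top [ 68 227  14  16  61] [ 76.1967 234.7541] [0.4901 0.6374 0.073 ]
top [ 86 228  13   7  30] [ 92.3667 231.3333] [0.4997 0.5965 0.073 ]
top [431 229  10  10  39] [435.0256 233.9487] [ 0.5103 -0.2827  0.073 ]
top [ 69 242  13  34 187] [ 74.0321 257.8128] [0.4315 0.6375 0.073 ]
top [110 252   9   6  19] [113.9474 254.7895] [0.4411 0.536  0.073 ]
top [ 97 258   9   5  16] [100.375 260.   ] [0.4273 0.5696 0.073 ]
top [ 85 261  15   8  34] [ 91.2647 264.9706] [0.4144 0.5918 0.073 ]
top [103 261   9   7  18] [107.1111 263.8889] [0.4179 0.5516 0.073 ]
top [ 89 266  18  11  42] [ 97.1429 271.4762] [0.3983 0.5754 0.073 ]
t
[... 477 characters left out ...]
73 ]
top [120 323   5   6  13] [121.9231 325.6923] [0.2662 0.5017 0.073 ]
top [  66  324   94   76 2493] [111.8247 370.4184] [0.1588 0.5182 0.073 ]
top [ 76 328  10  16  26] [ 80.6154 336.0769] [0.239  0.6029 0.073 ]
top [ 89 334   9   9  20] [ 93.6 337.4] [0.2365 0.5702 0.073 ]
top [144 339   6  10  16] [146.6875 343.6875] [0.2242 0.4366 0.073 ]
top [137 348   9  10  26] [141.     353.0769] [0.2015 0.4491 0.073 ]
top [142 360  11  14  42] [147.9048 368.7381] [0.1647 0.4293 0.073 ]
top [136 364   8   6  18] [138.7778 366.7778] [0.1688 0.4522 0.073 ]
top [ 70 368   5   8  18] [ 71.3889 371.2778] [0.1546 0.618  0.073 ]
wrist [ 303  192   50   48 1836] [327.7266 215.1737] [0.4645 0.2734 0.073 ]
```

View pics/wrist1.png

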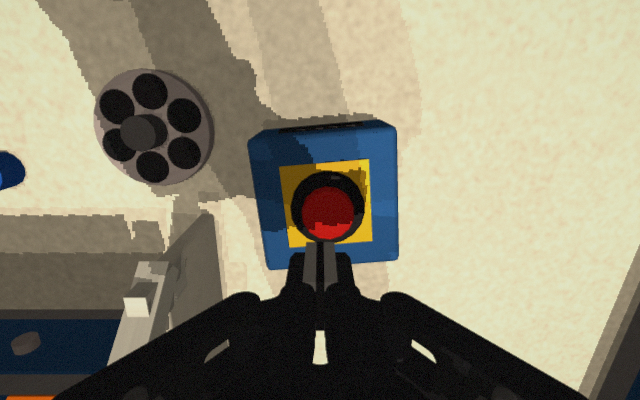

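The wrist view shows the red button at (328,213) just ahead of the shut fingertips at (320,243), agreeing with (0.465, 0.272).

Request:
{"api": "apply_moves", "payload": {"grip": [0,0,0,0,0], "translation": [[0,0.1,0.4],[0,0,0.4],[0,0,0.4],[0,0,0.3],[0,0,0.2]], "roll": [0,0,0,0,0]}}

```text
time: 1.92
eef_pos: [0.4628, 0.2734, 0.0743]
tool_rot: [0.127, -3.137, 0.0]
wrist_force: [-1.5, -0.9, 3.5]
width: -0.0002
gripper_force: 1.5
```

Request:
{"api": "apply_moves", "payload": {"grip": [0,0,0,0,0], "translation": [[0,0,0.08],[0,0,0.08],[0,0,0.08],[0,0,0.05],[0,0,0]], "roll": [0,0,0,0,0]}}

```text
time: 2.33
eef_pos: [0.4635, 0.2735, 0.0703]
tool_rot: [-0.127, 3.138, 0.002]
wrist_force: [-17.1, -5.1, 45.7]
width: -0.0001
gripper_force: 23.0
```

```bash
python3 - <<'E'
from h import *
im,d=capture("wrist");k=cal("wrist")
m=mask(im,'red')>0;P=cloud(k,d,m);print(m.sum(),np.median(P,0),np.percentile(P[:,2],[5,50,95]))
im2,d2=capture("scene");k2=cal("scene")
for mm,s,ce in blobs(im2,'red',5): print(s,np.median(cloud(k2,d2,mm),0))
cv2.imwrite("pics/w2.png",cv2.resize(im[150:330,200:440],None,fx=3,fy=3))
togo(None)
E
```

```text
892 [0.4551 0.2679 0.0699] [0.0687 0.0699 0.0711]
[109  27   5   1   5] [-0.0335  0.0622  0.3809]
[318 127  11   6  23] [0.4728 0.2656 0.0699]
[223 293  12  12  88] [ 0.5165 -0.3021  0.0278]
[308 293  13  13 131] [ 0.7306 -0.2664  0.1706]
t 2.4333 tcp [0.4635 0.2735 0.0703] F [-17.7465  -4.4481  46.486 ] w 0.00016122079125793434 toolx [-0.9967 -0.0807 -0.0008] tooly [-0.0807  0.9967  0.0011]
```

View pics/w2.png

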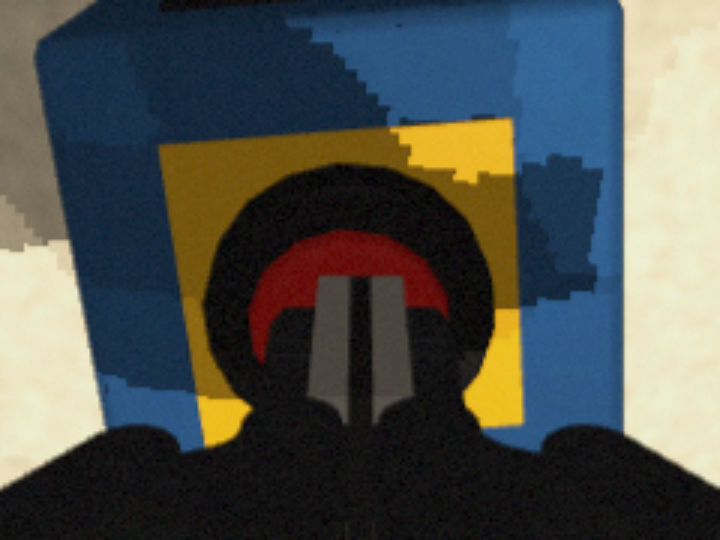

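The button is down by about 7 mm in depth (0.077 → 0.070) with 45 N on it, so fully in. Next the lip.

Request:
{"api": "apply_moves", "payload": {"grip": [0,0,0,0,0], "translation": [[0,0,-0.3],[0,0,-0.5],[0,0,-0.8],[0,0,-0.8],[0.2,-0.2,-0.5]], "roll": [0,0,0,0,0]}}

```text
time: 2.85
eef_pos: [0.4604, 0.2677, 0.1564]
tool_rot: [-0.126, 3.135, 0.002]
wrist_force: [-0.3, 0.7, 0.5]
width: 0.0003
gripper_force: 0.0
```

Request:
{"api": "apply_moves", "payload": {"grip": [0,0,0,0,0], "translation": [[0,-0.9,0],[0,-0.9,0],[0,-0.9,0],[0,-0.9,0],[0,-0.9,0]], "roll": [0,0,0,0,0]}}

```text
time: 3.27
eef_pos: [0.4698, 0.1309, 0.1542]
tool_rot: [-0.126, 3.138, -0.0]
wrist_force: [-0.2, 0.4, 0.7]
width: 0.0001
gripper_force: 0.0
```

Request:
{"api": "apply_moves", "payload": {"grip": [0,0,0,0,0], "translation": [[0,-0.9,0],[0,-0.9,0],[0,-0.9,0],[0,-0.9,0],[0,-0.9,0]], "roll": [0,0,0,0,0]}}

```text
time: 3.68
eef_pos: [0.4806, -0.0039, 0.1542]
tool_rot: [-0.126, 3.138, -0.001]
wrist_force: [0.6, 0.0, 0.3]
width: -0.0001
gripper_force: 0.0
```

```bash
python3 - <<'E'
from h import *
togo([.497,-.0085,.149])
for n in("scene","wrist"):
    im,d=capture(n);cv2.imwrite(f"pics/{n}3.png",im);k=cal(n)
    for c in('orange','green'):
        for m,s,ce in blobs(im,c,12):
            P=cloud(k,d,m); print(n,c,s,np.median(P,0) if len(P) else '')
    P=cloud(k,d,mask(im,'blue')>0)
    P=P[(P[:,2]>.11)&(P[:,2]<.24)&(abs(P[:,1])<.13)&(P[:,0]>.45)&(P[:,0]<.62)]
    if len(P): print(n,len(P),P.mean(0),P.min(0),P.max(0))
E
```

```text
t 3.6833 tcp [ 0.4806 -0.0039  0.1542] F [0.5666 0.0454 0.2525] w -6.169360062235425e-05 toolx [-0.9968 -0.08   -0.0012] tooly [-0.08    0.9968 -0.0005]
shift units [-0.5333 -0.1956  0.1737]
scene orange [320 137  10  11  59] [0.5387 0.1446 0.165 ]
scene green [346 113  13  16 104] [0.5971 0.1801 0.2405]
scene 986 [ 0.5474 -0.0084  0.1669] [ 0.5219 -0.1298  0.153 ] [0.5676 0.1289 0.1781]
wrist orange [213 112  12  23  50] [ 0.4367 -0.0909  0.024 ]
wrist orange [217 136   7  14  24] [ 0.451  -0.0907  0.0238]
wrist orange [ 574  359   61   27 1153] [0.5298 0.1472 0.1654]
wrist 2484 [0.5325 0.0016 0.1707] [ 0.4648 -0.1299  0.1633] [0.5568 0.13   0.2372]
```

View pics/wrist3.png

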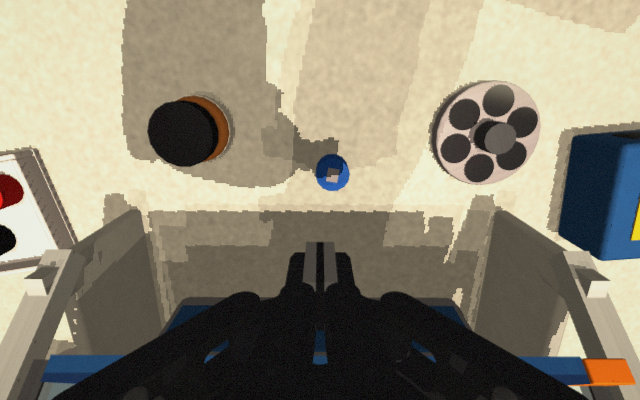

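The wrist view shows the fingertips (320,243) clear of the lip, whose ends show at row 365, with nothing in between.

Request:
{"api": "apply_moves", "payload": {"grip": [0,0,0,0,0], "translation": [[0,-0.2,0.2],[-0.2,0,0],[-0.2,0,0],[-0.2,0,0],[-0.1,0,0]], "roll": [0,0,0,0,0]}}

```text
time: 4.2
eef_pos: [0.5029, -0.0061, 0.1477]
tool_rot: [-0.128, 3.138, 0.0]
wrist_force: [0.7, 0.5, 0.2]
width: -0.0002
gripper_force: 0.0
```

Request:
{"api": "apply_moves", "payload": {"grip": [0,0,0,0,0], "translation": [[-0.1,0,0],[-0.1,0,0],[-0.1,0,0],[0,0,0],[0,0,0]], "roll": [0,0,0,0,0]}}

```text
time: 4.62
eef_pos: [0.5107, -0.0061, 0.1476]
tool_rot: [0.126, -3.139, 0.0]
wrist_force: [-0.8, -0.4, 0.3]
width: 0.0001
gripper_force: 0.0
```

Request:
{"api": "apply_moves", "payload": {"grip": [0,0,0,0,0], "translation": [[-0.1,0,0],[-0.1,0,0],[0,0,0],[0,0,0],[0,0,0]], "roll": [0,0,0,0,0]}}

```text
time: 5.03
eef_pos: [0.5166, -0.0057, 0.1476]
tool_rot: [0.126, -3.139, -0.0]
wrist_force: [-0.1, -1.0, -0.1]
width: 0.0001
gripper_force: 0.0
```

Request:
{"api": "apply_moves", "payload": {"grip": [0,0,0,0,0], "translation": [[-0.1,0,0],[-0.1,0,0],[-0.1,0,0],[0,0,0],[0,0,0]], "roll": [0,0,0,0,0]}}

```text
time: 5.45
eef_pos: [0.5213, -0.0051, 0.1469]
tool_rot: [0.125, -3.131, 0.001]
wrist_force: [-17.6, -2.5, 12.1]
width: 0.0002
gripper_force: 9.1
```

```bash
cat >>h.py <<'E'
Z=R([.641,.050,.766])
def faces(show=None):
    for n in("scene","top"):
        im,d=capture(n);k=cal(n);o={}
        if show: cv2.imwrite(f"pics/{n}{show}.png",im)
        for c in('orange','green'):
            b=[(m,ce) for m,s,ce in blobs(im,c,12)]
            for m,ce in b:
                P=cloud(k,d,m);q=P@Z
                if .5<np.median(P[:,0])<.75 and P[:,2].mean()>.12: o[c]=np.median(q);print(n,c,ce,np.median(P,0),'along',np.percentile(q,[3,50,97]),len(P))
        if len(o)==2: print(n,'gap',o['green']-o['orange'])
E
python3 - <<'E'
from h import *
togo(None);faces()
E
```

```text
t 5.45 tcp [ 0.5213 -0.0051  0.1469] F [-17.6227  -2.5088  12.1171] w 0.00018935445618681535 toolx [-0.9968 -0.0796  0.0086] tooly [-0.0796  0.9968 -0.0001]
scene orange [325.0345 142.1724] [0.538  0.1457 0.1641] along [0.4719 0.4785 0.4826] 58
scene green [352.1132 120.2453] [0.5967 0.1783 0.2406] along [0.5683 0.576  0.5793] 106
scene gap 0.09752516100535602
top orange [262.6857 218.1   ] [0.5353 0.1463 0.1661] along [0.4715 0.4779 0.4803] 70
top green [242.7805 187.5366] [0.5942 0.1784 0.2414] along [0.5732 0.5753 0.5778] 40
top gap 0.09742004104449908
```

Request:
{"api": "apply_moves", "payload": {"grip": [0,0,0,0,0], "translation": [[0,0,-0.1],[-0.04,0,-0.08],[-0.06,0,-0.08],[-0.08,0,-0.1],[-0.08,0,-0.1]], "roll": [0,0,0,0,0]}}

```text
time: 5.97
eef_pos: [0.5323, -0.0043, 0.161]
tool_rot: [0.125, -3.136, -0.0]
wrist_force: [-5.6, -1.0, 0.1]
width: -0.0001
gripper_force: 2.8
```

```bash
python3 - <<'E'
from h import *
togo(None);faces()
E
```

```text
t 5.9667 tcp [ 0.5323 -0.0043  0.161 ] F [-5.572  -0.9524  0.1053] w -5.802074475137015e-05 toolx [-0.9968 -0.0799  0.0028] tooly [-0.0798  0.9968  0.0002]
scene orange [328.9016 139.6721] [0.5494 0.1463 0.1793] along [0.4908 0.4966 0.5009] 60
scene green [352.2019 120.1923] [0.597  0.1797 0.2404] along [0.5689 0.5761 0.5798] 103
scene gap 0.07944108065674355
top orange [261.6    212.7429] [0.5458 0.1477 0.18  ] along [0.4882 0.4964 0.4993] 70
top green [242.6053 187.1316] [0.5963 0.1823 0.2402] along [0.5738 0.5756 0.5777] 38
top gap 0.07924345182772863
```

Request:
{"api": "apply_moves", "payload": {"grip": [0,0,0,0,0], "translation": [[-0.1,0,-0.12],[-0.12,0,-0.14],[-0.12,0,-0.14],[-0.12,0,-0.14],[-0.12,0,-0.14]], "roll": [0,0,0,0,0]}}

```text
time: 6.48
eef_pos: [0.5495, -0.003, 0.1815]
tool_rot: [0.125, -3.136, 0.0]
wrist_force: [-7.2, -1.7, 0.7]
width: -0.0001
gripper_force: 3.5
```

Request:
{"api": "apply_moves", "payload": {"grip": [0,0,0,0,0], "translation": [[-0.12,0,-0.14],[-0.12,0,-0.14],[-0.12,0,-0.14],[-0.1,0,-0.12],[-0.05,0,-0.06]], "roll": [0,0,0,0,0]}}

```text
time: 6.9
eef_pos: [0.565, -0.0018, 0.1998]
tool_rot: [0.125, -3.136, 0.0]
wrist_force: [-7.7, -0.7, 2.3]
width: 0.0002
gripper_force: 4.1
```

```bash
python3 - <<'E'
from h import *
togo(None);faces(4)
a=cv2.imread("pics/scene4.png")[95:165,290:390];b=cv2.imread("pics/top4.png")[165:235,210:310]
cv2.imwrite("pics/c4.png",cv2.resize(np.hstack([a,b]),None,fx=4,fy=4,interpolation=cv2.INTER_CUBIC))
E
```

```text
t 6.9 tcp [ 0.565  -0.0018  0.1998] F [-7.7341 -0.7074  2.336 ] w 0.0001753744962858543 toolx [-0.9968 -0.0798  0.0026] tooly [-0.0798  0.9968 -0.0001]
scene orange [341.2759 132.6034] [0.5826 0.1483 0.2175] along [0.5424 0.547  0.551 ] 58
scene green [352.2233 120.1359] [0.5971 0.1811 0.2408] along [0.5711 0.5758 0.5785] 102
scene gap 0.028815829584070696
top orange [258.641  196.8333] [0.5777 0.1494 0.2183] along [0.5381 0.5469 0.5492] 78
top green [244.871  187.8387] [0.5939 0.1752 0.2439] along [0.5745 0.5757 0.5775] 31
top gap 0.02879586634560327
```

View pics/c4.png

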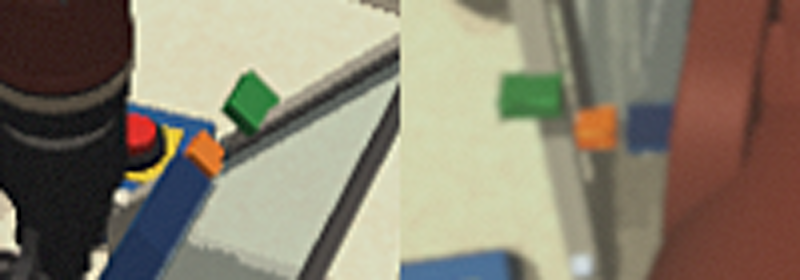

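The pointer (crop left at (205,152), right at (595,128)) is still about 29 mm below the clip. Both blocks show the same two faces.

```bash
python3 - <<'E'
from h import *
for n in("scene","top"):
    k=cal(n);f,cx,cy,V=k;print(n,'cam',-V[:3,:3].T@V[:3,3]); Q={'orange':[],'green':[]}
    for _ in range(4):
        im,d=capture(n)
        for c in Q:
            for m,s,ce in blobs(im,c,12):
                P=cloud(k,d,m)
                if .5<np.median(P[:,0])<.75 and P[:,2].mean()>.12: Q[c]+=list(P@Z)
    for c in Q:
        h,e=np.histogram(Q[c],np.arange(np.median(Q[c])-.014,np.median(Q[c])+.014,.001));print(n,c,e[0],h)
E
```

```text
scene cam [ 0.9657 -0.6634  1.1108]
scene orange 0.5341860033765129 [ 0  0  0  0  0  1  0  2  4  1 12 16 37 42 38 40 24 11  2  0  0  0  0  0
  0  0  0  0]
scene green 0.5618947602401522 [ 0  0  1  0  0  8  3  4 16 13 12 31 59 60 98 55 35 17  3  0  0  0  0  0
  0  0  0  0]
top cam [0.4624 0.0121 1.1111]
top orange 0.5327947007493654 [ 0  0  3  1  7  8 10 17  8  6 13 17 15 48 73 59 22  0  0  0  0  0  0  0
  0  0  0  0]
top green 0.561562671457156 [ 0  0  0  0  0  0  0  0  0  0  1  3 16 69 57 27  5  0  0  0  0  0  0  0
  0  0  0  0]
```

Request:
{"api": "apply_moves", "payload": {"grip": [0,0,0,0,0], "translation": [[-0.1,0,-0.12],[-0.12,0,-0.14],[-0.12,0,-0.14],[-0.1,0,-0.12],[-0.07,0,-0.08]], "roll": [0,0,0,0,0]}}

```text
time: 7.82
eef_pos: [0.5801, -0.0006, 0.2178]
tool_rot: [0.125, -3.136, 0.0]
wrist_force: [-9.3, -1.4, 2.8]
width: -0.0001
gripper_force: 4.5
```

```bash
cat >g.py <<'E'
from h import *
togo(None)
for n in("scene","top"):
    k=cal(n); Q={'orange':[],'green':[]}
    for _ in range(4):
        im,d=capture(n)
        for c in Q:
            for m,s,ce in blobs(im,c,12):
                P=cloud(k,d,m)
                if .5<np.median(P[:,0])<.75 and P[:,2].mean()>.12: Q[c]+=list(P@Z)
    r={}
    for c in Q:
        q=R(Q[c]);h,e=np.histogram(q,np.arange(.4,.7,.002));i=h.argmax();p=e[i]+.001
        for _ in range(5):p=q[abs(q-p)<.003].mean()
        r[c]=p
    print(n,r,'gap',r['green']-r['orange'])
    cv2.imwrite(f"pics/{n}9.png",im)
E
python3 g.py
```

```text
t 7.8167 tcp [ 0.5801 -0.0006  0.2178] F [-9.3357 -1.3587  2.7703] w -0.00013926615717750406 toolx [-0.9968 -0.0798  0.0029] tooly [-0.0798  0.9968 -0.0002]
scene {'orange': np.float64(0.5717520053026095), 'green': np.float64(0.5762235171319419)} gap 0.004471511829332364
top {'orange': np.float64(0.5711284769074486), 'green': np.float64(0.575751687520837)} gap 0.00462321061338844
```

Request:
{"api": "apply_moves", "payload": {"grip": [0,0,0,0,0], "translation": [[-0.04,0,-0.05],[-0.04,0,-0.05],[-0.02,0,-0.02],[0,0,0],[0,0,0]], "roll": [0,0,0,0,0]}}

```text
time: 8.63
eef_pos: [0.5831, -0.0004, 0.2213]
tool_rot: [0.125, -3.137, 0.0]
wrist_force: [-7.3, -1.7, 2.9]
width: -0.0001
gripper_force: 3.8
```

```bash
python3 g.py
```

```text
t 8.6333 tcp [ 0.5831 -0.0004  0.2213] F [-7.3049 -1.6563  2.8928] w -8.004494963384215e-05 toolx [-0.9968 -0.0798  0.0024] tooly [-0.0798  0.9968 -0.0002]
scene {'orange': np.float64(0.5760324851422229), 'green': np.float64(0.5761795579790582)} gap 0.00014707283683523809
top {'orange': np.float64(0.575266708136573), 'green': np.float64(0.5756268775177059)} gap 0.0003601693811329243
```

Level within half a millimetre. Drawing the fingers straight back off the lip and checking.

Request:
{"api": "apply_moves", "payload": {"grip": [0,0,0,0,0], "translation": [[0.1,0,0],[0.2,0,0],[0.4,0,0],[0.7,0,0],[0.9,0,0]], "roll": [0,0,0,0,0]}}

```text
time: 9.45
eef_pos: [0.5158, -0.0058, 0.2212]
tool_rot: [-0.126, 3.137, -0.0]
wrist_force: [-0.6, -0.1, -0.1]
width: -0.0001
gripper_force: 0.0
```

Request:
{"api": "apply_moves", "payload": {"grip": [0,0,0,0,0], "translation": [[0.9,0,0],[0.7,0,0],[0.4,0,0],[0,0,0],[0,0,0]], "roll": [0,0,0,0,0]}}

```text
time: 9.87
eef_pos: [0.4561, -0.0107, 0.2219]
tool_rot: [-0.125, 3.137, -0.0]
wrist_force: [0.0, -0.1, 0.1]
width: -0.0
gripper_force: 0.0
```

```bash
python3 g.py
```

```text
t 9.8667 tcp [ 0.4561 -0.0107  0.2219] F [ 0.0161 -0.0604  0.0584] w -1.1613367767599295e-05 toolx [-0.9968 -0.0796 -0.002 ] tooly [-0.0796  0.9968 -0.0003]
scene {'orange': np.float64(0.5760819734924942), 'green': np.float64(0.5764567658286135)} gap 0.0003747923361192562
top {'orange': np.float64(0.5751923070056879), 'green': np.float64(0.5755558722233161)} gap 0.00036356521762814786
```

View pics/scene9.png

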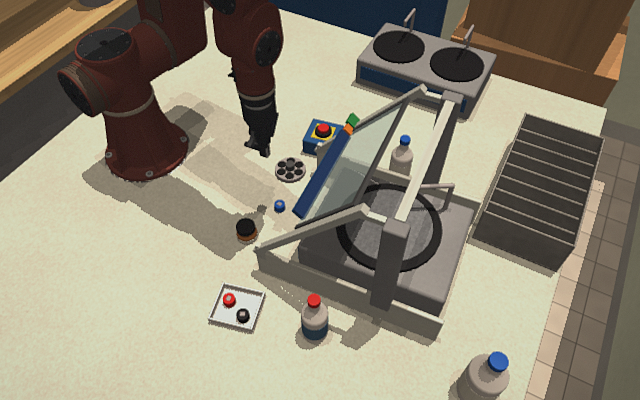

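The pointer (348,129) sits beside the green clip (352,120), the fingers are clear, and nothing else has moved.

```bash
python3 -c "
from bench import *
print(hand_in())"
```

```text
the job is handed in; nothing more can be done
None
```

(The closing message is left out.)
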